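Put the headstock template on its dowelled fixture

TASK

Take the longer of the two plywood routing templates by its wooden grip and lower it level onto the routing fixture, so that both steel locating pins come up through its two end holes and it lies fully home, flat on the headstock blank, before you let go of it. Leave the shorter template lying where it is.

Things in the scene. Friction and masses are not known exactly. Their poses are not given: they have to be found in the camera images.
- template_grip (a point): Longer template, loose, 0.2 kg, flat on the bench: plywood plate 210 x 84 x 12 mm (x, y, z), upright wooden grip block 60 x 24 x 50 mm on its middle, 27 mm holes at x = +-75 mm, y = 0, a slot each side of the grip. Point: the grip's centre, 37 mm above the plate's underside, 25 above its top face. x along the plate, z up; pinch the grip across y. Its ends are alike: either way round will do.
- fixture: Fixed plywood board 240 x 120 x 18 mm (x, y, z) with a dark headstock blank 108 x 76 mm on it (top at 33 mm) and steel pins at x = +-75 mm, y = 0: 14 mm thick up to z = 50, tapering to a 5 mm point at z = 72. Origin: centre of the board's underside, at bench height; x through both pins, z up. Template home on the blank: underside at z = 33, top face 45, grip centre 70 mm.
- spare_grip (a point): Shorter template, not to be used: loose plywood plate 150 x 70 x 12 mm with the same grip block and shorter slots; its 27 mm holes are 96 mm apart and do not fit the pins. Point: the grip's centre, 37 mm above the plate's underside; x along the plate, z up.
There are look-alikes about, which are no part of the job. What is shaped like the part that bears template_grip but green is not meant.

How it is judged:
By the outcome, as a careful person would: the job done as asked, in the order asked, and still so for the second after the job is handed in, with the robot touching nothing.
It also fails if it takes over 43 s, if anything falls off the work surface, if the arm or the gripper's body presses on something with over 40 N, if the wrist force passes 120 N, or if a joint passes its speed limit or range.

ROBOT

A 6-joint arm with a two-finger parallel gripper is mounted at the origin on the work surface. World frame = base frame: x ahead of the robot, y to its left, z up, the work surface at z = 0. Lengths are in mm, angles in rad, forces in N, time in s.
With the tool pointing down it reaches from about 325 to 925 mm from the base axis. Payload 3.1 kg.
Tool frame: the origin (TCP) lies between the finger pads; the fingertips stand 14 mm ahead of it and the grasp point (between the pads) lies 5 mm behind it; z points along the fingers, x is the direction in which the jaws open and shut, and the axes are right-handed (so a half turn about z gives the same grasp; the last joint's range is limited). The gripper opens to 85 mm and grips with 20 to 120 N. Pads are 22 mm wide; open, the fingers measure 114 mm over their backs; the gripper's body (76 mm by 85 mm) begins 54 mm behind the grasp point. The pads swing forward as they close: fully open they stand 13 mm farther back than shut.
Start: joints at [1.046, 0.217, 1.613, -0, 1.311, -0.112], TCP at [250.718, 572.521, 245.3] pointing down, gripper open.
Joint ranges: [-2.75, 2.75], [-0.78, 2.1], [0.31, 2.55], [-1.13, 4.27], [0.13, 2.63], [-2.58, 2.58]. Speed limits (rad/s): [2.79, 2.79, 3.14, 3.14, 3.14, 3.14].

INTERFACE

Orientations are given as a 3x3 rotation matrix whose columns are the frame's x, y, z axes.
In Python, from plant import r, eyes, job gives the robot as it stands.
- The arm moves only by the tool apply_moves, never from a script. Its arguments are lists of equal length, an entry for each row: "travel": the shift along the tool's x, y, z in mm, a list of three; "delta_rot": the turn, a rotation vector about the tool's x, y, z in degrees, a list of three; "claw": the finger opening in mm, from 0 to 85.4. A call has 1 to 12 rows; each row is the pose to reach, as a shift and turn from the pose commanded when the call began, along the tool's axes at that moment; what a row does not reach only later rows make up. A row lasts 1/12 s, in which the tool goes at most 41.7 mm and 7.16 degrees, less where a joint would pass 70% of its speed; a pose out of reach is approached as far as the arm can. A call with a gripper value outside its range is refused whole. The fingers move at their own pace and stop on an object; "squeeze" is the grip in N (left out, the last holds). Time passes only in rows, so rows that repeat a pose let the fingers close. It gives the time, the measured TCP pose, the force and the opening at its end, in the units of the state.
- r.get_state(): the state, without advancing time (a new reading comes with each control period).
- eyes.capture(name): name is "side" or "top"; returns the picture (420x560x3 uint8, red, green, blue); there is no depth.
- eyes.get_calibration(name): a dict with "camera_matrix" (3x3 intrinsics, pixels), "dist_coeffs" ([k1, k2, p1, p2, k3] as OpenCV has them; the pictures are not rectified), "rvec" (rotation vector, rad) and "tvec" (3), from world to camera coordinates, as OpenCV has them. Camera axes: x right, y down, z forward; pixel columns grow to the right and rows downward; lengths in mm; the calibration is good to about 2 mm. A picture is of the moment at which its call begins. get_calibration takes no time and is no camera call.
- job.finish_job(): hands the job in, once; it reports no verdict.
The state is a dict: "t": time; "joint_pos": joint angles; "qvel": joint speeds; "joint_torque": joint torques, N m; "eef_pos": TCP position; "tool_rot": TCP orientation; "wrist_force": force on the tool from outside, world axes, zero at the start; "ft_torque": the same for the moment, N m; "opening": opening from 0.0 (shut) to 1.0 (fully open).
Only numpy, scipy, OpenCV 4.12 (cv2) and the standard library are available. Lean on these libraries where they do the work, as an engineer would, in place of code of your own. Each camera call takes 0.05 s, during which the arm holds its last target.

## Working session

There is one attempt and no reset: what is moved stays moved. The work goes in short steps, Python scripts to look and compute and a tool call to move; the robot and the scene stay as the last step left them, time stands still between calls to the robot, and variables do not carry over. Pictures are saved under pics/ and viewed, and the job is handed in when it is done.

Besides the shell and the picture viewer there is one more tool, called after "Request:" as name(argument=value, ...), one argument or row to a line, values as JSON. apply_moves: Moves the arm, as the interface text tells. Its arguments: {"type":"object","properties":{"travel":{"type":"array","items":{"type":"array","items":{"type":"number"}}},"delta_rot":{"type":"array","items":{"type":"array","items":{"type":"number"}}},"claw":{"type":"array","items":{"type":"number"}},"squeeze":{"type":"number"}},"required":["travel","delta_rot","claw"]}

```bash
mkdir -p pics; ls
python3 - <<'E'
from plant import r, eyes, job
import cv2
for n in("side","top"):
    cv2.imwrite(f"pics/{n}0.png",eyes.capture(n)[:,:,::-1]); c=eyes.get_calibration(n); print(c)
s=r.get_state(); print(s)
E
```

```text
pics
{'camera_matrix': array([[506.18915896,   0.        , 279.85382541],
       [  0.        , 506.18915896, 204.03074247],
       [  0.        ,   0.        ,   1.        ]]), 'dist_coeffs': array([-0.17427953,  0.        ,  0.        ,  0.        ,  0.        ]), 'rvec': array([ 2.22466433, -0.31547905,  0.1749438 ]), 'tvec': array([-362.83837713,  119.49873677,  909.28186756])}
{'camera_matrix': array([[503.16757513,   0.        , 289.44874062],
       [  0.        , 503.16757513, 213.84160106],
       [  0.        ,   0.        ,   1.        ]]), 'dist_coeffs': array([-0.17194566,  0.        ,  0.        ,  0.        ,  0.        ]), 'rvec': array([ 2.12407771, -2.14625088,  0.16556159]), 'tvec': array([ -1.05553745, 375.0967479 , 964.85023987])}
{'t': 0.1, 'joint_pos': array([ 1.04580005e+00,  2.17687558e-01,  1.61479413e+00,  1.27922268e-05,
        1.31130037e+00, -1.12189888e-01]), 'qvel': array([ 0.00117433, -0.00171433, -0.00462993,  0.00154956,  0.00095325,
       -0.00102333]), 'joint_torque': array([ 1.79273943e-04, -3.98073971e+01, -3.04972959e+01, -1.12222579e-04,
        4.19610864e-03,  2.14089056e-05]), 'eef_pos': array([250.35056011, 571.8930537 , 244.08265097]), 'tool_rot': array([[ 4.01183366e-01,  9.15997096e-01, -1.10804749e-03],
       [ 9.15995185e-01, -4.01184813e-01, -1.88834734e-03],
       [-2.17425250e-03, -2.57392628e-04, -9.99997603e-01]]), 'wrist_force': array([0.30543007, 0.19608251, 0.68146654]), 'ft_torque': array([-0.00173372,  0.0146661 , -0.02311926]), 'opening': 1.0012635042717843}
```

View pics/side0.png

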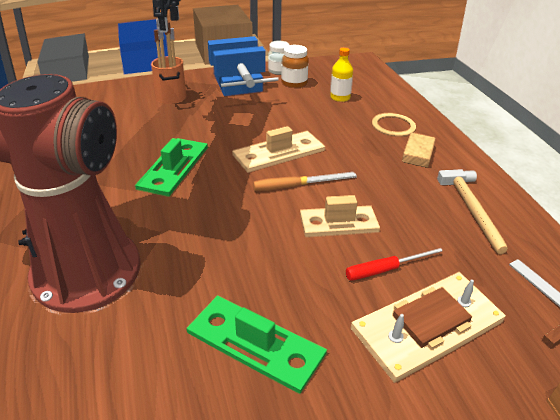

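View pics/top0.png

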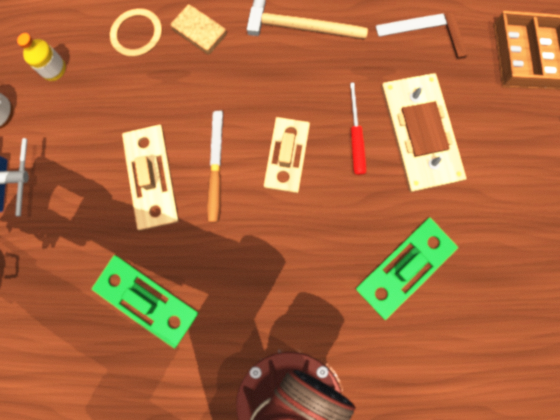

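```bash
cat > h.py <<'E'
import numpy as np, cv2
from plant import r, eyes, job
def proj(n,P):
    c=eyes.get_calibration(n); return cv2.projectPoints(np.float64(P).reshape(-1,1,3),c['rvec'],c['tvec'],c['camera_matrix'],c['dist_coeffs'])[0].reshape(-1,2)
def unproj(n,uv,z):
    c=eyes.get_calibration(n); u=cv2.undistortPoints(np.float64(uv).reshape(-1,1,2),c['camera_matrix'],c['dist_coeffs']).reshape(-1,2)
    R=cv2.Rodrigues(c['rvec'])[0]; C=-R.T@c['tvec']; d=np.c_[u,np.ones(len(u))]@R
    return C+d*((np.broadcast_to(z,len(u))-C[2])/d[:,2])[:,None]
def crop(im,x,y,w,h,k,name):
    cv2.imwrite(name,cv2.resize(im[y:y+h,x:x+w],None,fx=k,fy=k,interpolation=cv2.INTER_CUBIC))
E
python3 - <<'E'
from h import *
t=cv2.imread('pics/top0.png');s=cv2.imread('pics/side0.png')
crop(t,100,110,100,130,4,'pics/t_a.png');crop(t,370,65,110,135,4,'pics/t_b.png')
crop(s,220,110,120,70,6,'pics/s_a.png');crop(s,340,260,180,125,4,'pics/s_b.png')
print(proj('top',[[250,572,245]]),proj('side',[[250,572,245]]))
E
```

```text
[[-51.71109318 270.21089151]] [[168.52794926  24.2468841 ]]
```

View pics/t_a.png

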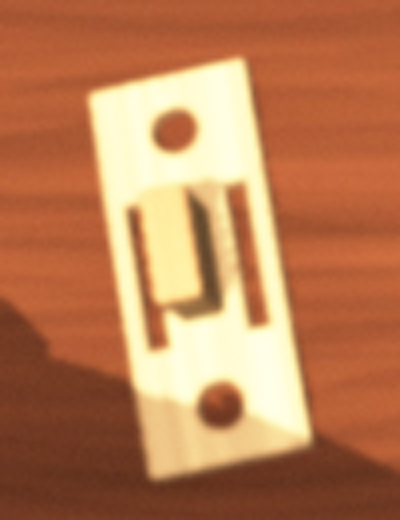

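View pics/t_b.png

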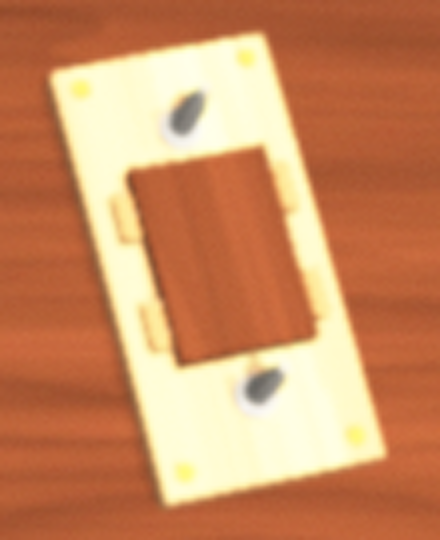

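View pics/s_a.png

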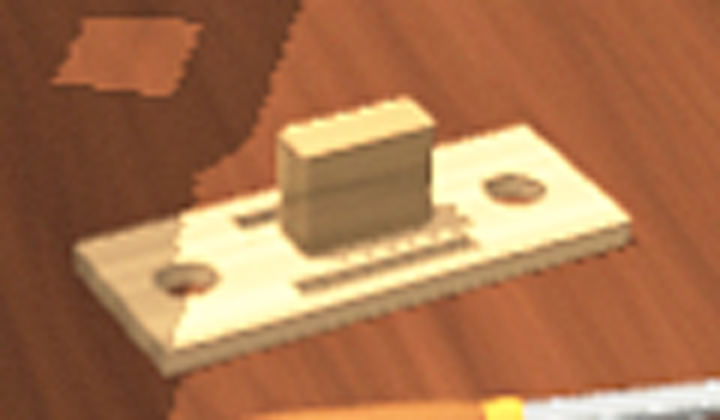

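View pics/s_b.png

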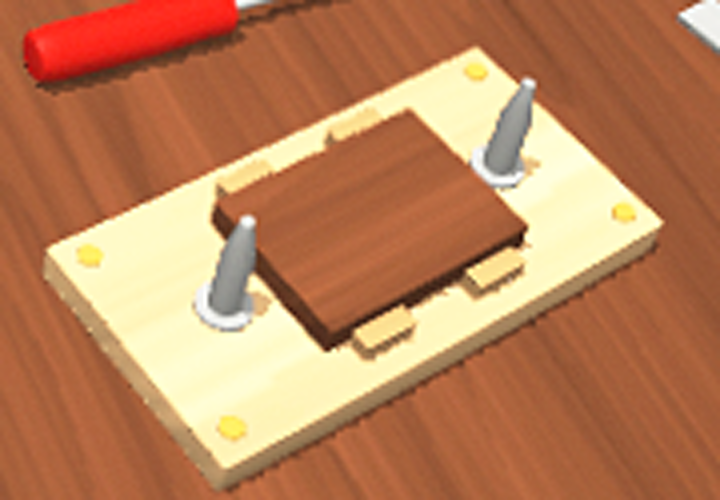

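```bash
cat > fit.py <<'E'
from h import *
from scipy.optimize import least_squares
def fit(obs,x0,z0=0):
    # obs list of (cam, modelpt, px)
    def res(p,cams=('top','side')):
        c,s=np.cos(p[2]),np.sin(p[2]); out=[]
        for cam in cams:
            O=[o for o in obs if o[0]==cam]
            M=np.array([o[1] for o in O],float); W=np.c_[p[0]+c*M[:,0]-s*M[:,1],p[1]+s*M[:,0]+c*M[:,1],M[:,2]+z0]
            out.append((proj(cam,W)-np.array([o[2] for o in O])))
        return np.vstack(out).ravel()
    for cams in (('top',),('side',),('top','side')):
        f=least_squares(res,x0,kwargs={'cams':cams},loss='soft_l1',x_scale=[10,10,.1]); print(cams,f.x.round(3),np.degrees(f.x[2]).round(2),'rms',np.sqrt(np.mean(f.fun**2)).round(2))
        if len(cams)<2: print(f.fun.reshape(-1,2).round(1).tolist())
    return f.x
def px(l,ox,oy,k): return [(ox+(u+.5)/k-.5,oy+(v+.5)/k-.5) for u,v in l]
E
python3 - <<'E'
from fit import *
# template: far(+x world) end = +x model; model +y = left(world +y)
T=[(105,42,12),(105,-42,12),(-105,-42,12),(-105,42,12),(75,0,12),(-75,0,12)]
t=px([(88,94),(243,57),(312,440),(150,480),(175,130),(221,404)],100,110,4)
T2=[(-105,42,12),(105,42,12),(105,-42,12),(-105,-42,12),(-75,0,12),(75,0,12),(-30,12,62),(30,12,62),(30,-12,62),(-30,-12,62)]
s=px([(76,248),(525,125),(632,220),(168,358),(186,280),(515,188),(280,138),(407,97),(436,122),(303,156)],220,110,6)
w=unproj('top',[t[4],t[5]],12);print(w)
d=w[0]-w[1];x0=[*w.mean(0)[:2],np.arctan2(d[1],d[0])]
fit([('top',a,b) for a,b in zip(T,t)]+[('side',a,b) for a,b in zip(T2,s)],x0)
F=[(120,60,18),(120,-60,18),(-120,-60,18),(-120,60,18),(75,0,72),(-75,0,72),(75,0,20),(-75,0,20),(54,38,33),(54,-38,33),(-54,-38,33),(-54,38,33)]
t=px([(52,72),(267,34),(386,456),(167,505),(200,95),(278,373),(183,125),(258,396),(128,172),(265,148),(316,333),(180,364)],370,65,4)
F2=[(-120,60,18),(120,60,18),(120,-60,18),(-120,-60,18),(75,0,72),(-75,0,72),(75,0,20),(-75,0,20),(54,38,33),(54,-38,33),(-54,-38,33),(-54,38,33)]
s=px([(47,255),(478,47),(663,222),(222,470),(528,82),(249,219),(498,168),(224,308),(405,110),(527,230),(331,335),(215,213)],340,260,4)
w=unproj('top',[t[4],t[5]],72);print(w)
d=w[0]-w[1];x0=[*w.mean(0)[:2],np.arctan2(d[1],d[0])]
fit([('top',a,b) for a,b in zip(F,t)]+[('side',a,b) for a,b in zip(F2,s)],x0)
E
```

```text
[[534.34946441 301.24148856  12.        ]
 [387.67311642 270.34072895  12.        ]]
('top',) [4.61473e+02 2.86107e+02 2.11000e-01] 12.09 rms 0.39
[[0.5, 0.2], [-0.4, 0.4], [-0.4, 0.5], [0.6, -0.6], [-0.2, -0.2], [-0.0, -0.2]]
('side',) [4.59486e+02 2.80276e+02 2.17000e-01] 12.46 rms 0.43
[[-0.3, 0.3], [-0.2, 0.3], [-0.1, -0.0], [-0.2, -0.5], [0.4, 0.3], [-0.0, 0.2], [-0.7, -1.3], [0.3, -0.3], [0.5, 0.0], [0.3, 0.4]]
('top', 'side') [4.60896e+02 2.84694e+02 2.12000e-01] 12.16 rms 0.79
[[ 621.91602448 -270.39239987   72.        ]
 [ 476.19821175 -299.58907497   72.        ]]
('top',) [ 5.51396e+02 -2.87776e+02  1.98000e-01] 11.36 rms 0.77
[[-0.3, 0.2], [-1.0, 0.2], [-0.3, 0.6], [-0.5, -0.1], [1.2, -1.4], [1.4, -0.8], [-0.5, 0.9], [-0.7, 0.2], [-0.0, -0.7], [0.1, -1.1], [1.2, 1.1], [0.2, 0.4]]
('side',) [ 5.49996e+02 -2.91317e+02  2.06000e-01] 11.82 rms 0.88
[[-0.9, -1.3], [-0.6, -0.3], [0.7, 0.4], [0.6, 1.0], [0.2, 0.5], [-0.6, 1.5], [-0.3, -0.1], [-0.2, 0.2], [1.0, -0.7], [1.1, -0.7], [0.2, 0.2], [-0.8, -2.7]]
('top', 'side') [ 5.50976e+02 -2.89549e+02  2.02000e-01] 11.57 rms 1.11
```

Request:
apply_moves(
  travel=[
    [-5,9,3],
    [-16,28,10],
    [-32,55,21],
    [-52,89,33],
    [-72,123,46],
    [-91,157,59],
    [-111,191,71],
    [-131,225,84],
    [-149,256,95],
    [-165,283,106],
    [-176,302,113],
    [-179,308,115],
  ],
  delta_rot=[
    [0,0,-1],
    [0,0,-3],
    [0,0,-6],
    [0,0,-10],
    [0,0,-14],
    [0,0,-18],
    [0,0,-22],
    [0,0,-26],
    [0,0,-30],
    [0,0,-33],
    [0,0,-35],
    [0,0,-35.8],
  ],
  claw=[85,85,85,85,85,85,85,85,85,85,85,85],
)

```text
t: 1.1
eef_pos: [461.5, 281.4, 128.2]
tool_rot: [[-0.208, 0.978, -0.003], [0.978, 0.208, -0.003], [-0.002, -0.003, -1.0]]
wrist_force: [0.3, -1.1, -0.9]
opening: 0.998
```

Run:
```python
from h import *
for n in("side","top"):
    im=eyes.capture(n)[:,:,::-1]; cv2.imwrite(f"pics/{n}1.png",im)
    if n=='side': crop(im,200,50,180,130,4,'pics/s1c.png')
s=r.get_state(); print(s['t'],s['eef_pos'],s['tool_rot'].round(4),s['wrist_force'],s['joint_pos'],s['qvel'].round(3))
```

```text
1.2 [461.092589   283.21477823 129.05300304] [[-2.074e-01  9.783e-01 -2.200e-03]
 [ 9.783e-01  2.074e-01 -1.100e-03]
 [-6.000e-04 -2.400e-03 -1.000e+00]] [ 0.43970273  0.61343389 -0.63415552] [ 4.21147533e-01  1.72965334e-01  1.90067513e+00 -1.20609873e-04
  1.07040962e+00 -1.35847789e+00] [ 0.039 -0.016 -0.009  0.017  0.007  0.025]
```

View pics/s1c.png

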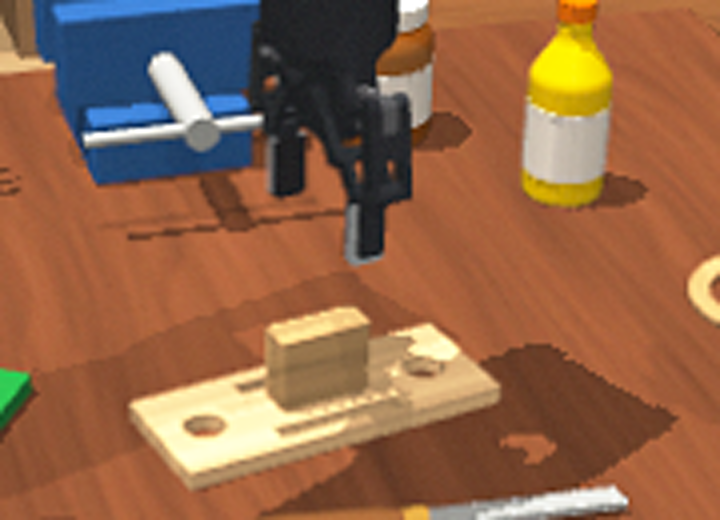

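View pics/top1.png

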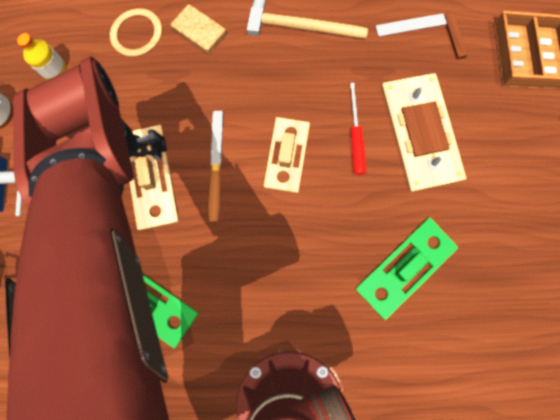

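Run:
```python
from h import *
p=np.array([461.1,283.2,129]);x=np.array([-.2074,.9783,0]);y=np.array([.9783,.2074,0])
for dz in(-14,-1):
  for o in(42.5,-42.5): print(dz,o,((proj('side',[p+x*o+[0,0,dz]])+.5-[200,50])*4).round(0))
```

```text
-14 42.5 [[287. 212.]]
-14 -42.5 [[358. 274.]]
-1 42.5 [[287. 192.]]
-1 -42.5 [[358. 253.]]
```

Request:
apply_moves(
  travel=[
    [0,0,10],
    [0,0,35],
    [0,0,62],
    [0,0,84],
    [0,0,94],
    [0,0,96],
    [0,0,96],
    [0,0,96],
    [0,0,96],
    [0,0,96],
    [0,0,96],
    [0,0,96],
  ],
  delta_rot=[
    [0,0,0],
    [0,0,0],
    [0,0,0],
    [0,0,0],
    [0,0,0],
    [0,0,0],
    [0,0,0],
    [0,0,0],
    [0,0,0],
    [0,0,0],
    [0,0,0],
    [0,0,0],
  ],
  claw=[85,85,85,85,85,85,85,20,15,15,15,15],
  squeeze=60,
)

```text
t: 2.2
eef_pos: [461.7, 285.4, 35.2]
tool_rot: [[-0.21, 0.978, 0.002], [0.978, 0.21, 0.001], [0.001, 0.002, -1.0]]
wrist_force: [-1.4, 4.0, 3.1]
opening: 0.292
```

Run:
```python
from h import *
im=eyes.capture('side')[:,:,::-1]; crop(im,200,50,180,130,4,'pics/s2c.png')
s=r.get_state(); print(s['t'],s['eef_pos'],s['tool_rot'].round(4),s['wrist_force'],s['opening']*85.4,s['joint_pos'])
```

```text
2.25 [461.93612753 285.5527413   35.42177156] [[-2.101e-01  9.777e-01  2.000e-03]
 [ 9.777e-01  2.101e-01  1.300e-03]
 [ 9.000e-04  2.200e-03 -1.000e+00]] [-0.11787599  0.21510105 -2.41655412] 23.470851142033975 [ 4.24208494e-01  3.22309388e-01  1.93141344e+00  4.89113338e-04
  8.85520446e-01 -1.35857659e+00]
```

View pics/s2c.png

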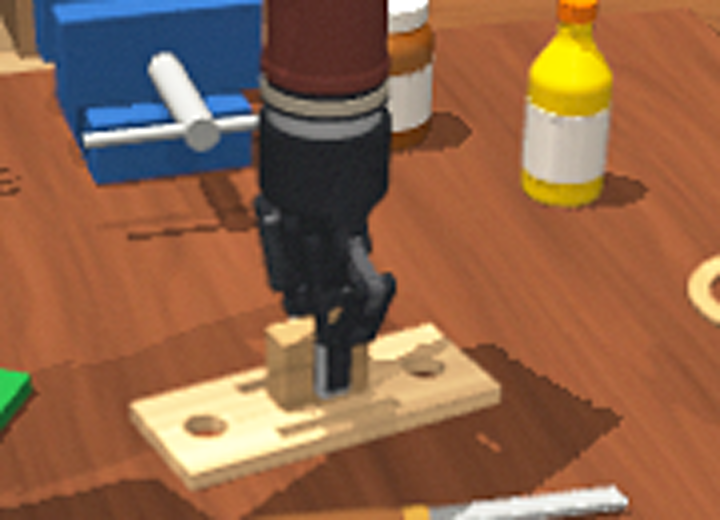

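Request:
apply_moves(
  travel=[
    [0,0,-3],
    [0,0,-12],
    [0,0,-30],
    [0,0,-55],
    [0,0,-80],
    [0,0,-105],
    [0,0,-122],
    [0,0,-130],
    [0,0,-130],
  ],
  delta_rot=[
    [0,0,0],
    [0,0,0],
    [0,0,0],
    [0,0,0],
    [0,0,0],
    [0,0,0],
    [0,0,0],
    [0,0,0],
    [0,0,0],
  ],
  claw=[15,15,15,15,15,15,15,15,15],
)

```text
t: 3.0
eef_pos: [462.3, 285.5, 166.8]
tool_rot: [[-0.21, 0.978, 0.004], [0.978, 0.21, 0.002], [0.001, 0.004, -1.0]]
wrist_force: [-0.0, 0.4, -2.4]
opening: 0.276
```

Run:
```python
from h import *
im=eyes.capture('side')[:,:,::-1]; crop(im,200,10,180,130,4,'pics/s3c.png')
s=r.get_state(); print(s['t'],s['eef_pos'],s['tool_rot'].round(4),s['wrist_force'],s['ft_torque'],s['opening']*85.4,s['joint_pos'])
```

```text
3.05 [461.23042495 285.03773493 164.90363436] [[-2.104e-01  9.776e-01  1.200e-03]
 [ 9.776e-01  2.104e-01  5.000e-04]
 [ 2.000e-04  1.300e-03 -1.000e+00]] [-0.48945654  0.85702345 -2.52157594] [-0.00413206  0.0026413   0.0064521 ] 22.960321756035547 [ 4.24110322e-01  1.25553670e-01  1.87861104e+00 -6.10948170e-05
  1.13608930e+00 -1.35865584e+00]
```

View pics/s3c.png

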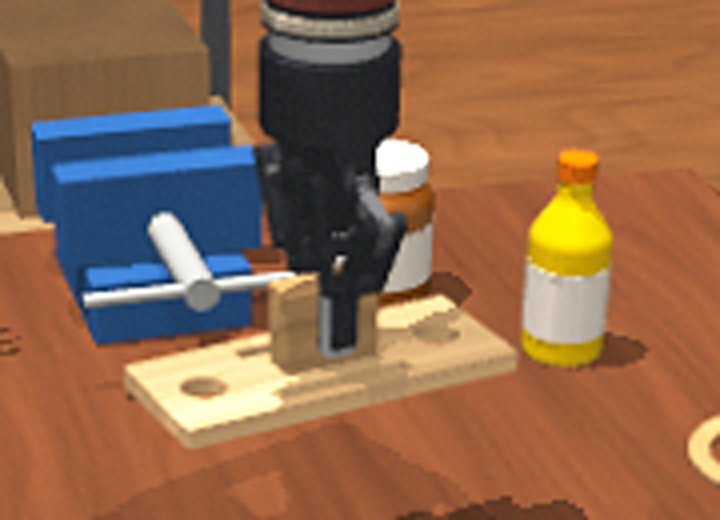

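Run:
```python
from fit import *
T2=[(-105,42,12),(105,42,12),(105,-42,12),(-105,-42,12),(-75,0,12),(75,0,12)]
s=px([(125,376),(447,297),(517,354),(190,434),(204,386),(436,330)],200,10,4)
def res(p):
    c,sn=np.cos(p[2]),np.sin(p[2]); M=np.array(T2,float)
    return (proj('side',np.c_[p[0]+c*M[:,0]-sn*M[:,1],p[1]+sn*M[:,0]+c*M[:,1],M[:,2]+p[3]])-s).ravel()
for f in (least_squares(lambda q:res([*q,130]),[461,285,.21],x_scale=[10,10,.1]),least_squares(res,[461,285,.21,130],x_scale=[10,10,.1,10])):
  print(f.x.round(2),np.degrees(f.x[2]),f.fun.reshape(-1,2).round(1).tolist())
```

```text
[4.6190e+02 2.8088e+02 2.2000e-01] 12.38486781478104 [[-0.1, -1.5], [-1.1, 0.0], [0.6, -0.2], [-0.0, -0.1], [0.4, 0.7], [0.2, 1.1]]
[4.6168e+02 2.8016e+02 2.2000e-01 1.3039e+02] 12.410005632349767 [[-0.2, -1.5], [-1.1, 0.0], [0.7, -0.2], [-0.0, -0.1], [0.4, 0.7], [0.2, 1.1]]
```

Request:
apply_moves(
  travel=[
    [-4,0,0],
    [-14,-1,0],
    [-30,-2,0],
    [-52,-3,0],
    [-78,-4,0],
    [-106,-6,0],
    [-136,-8,0],
    [-166,-9,0],
    [-196,-11,0],
    [-227,-13,0],
    [-258,-15,0],
    [-290,-16.5,0],
  ],
  delta_rot=[
    [0,0,0],
    [0,0,0],
    [0,0,0],
    [0,0,0],
    [0,0,0],
    [0,0,0],
    [0,0,0],
    [0,0,0],
    [0,0,0],
    [0,0,0],
    [0,0,0],
    [0,0,0],
  ],
  claw=[15,15,15,15,15,15,15,15,15,15,15,15],
)

```text
t: 4.05
eef_pos: [504.2, -4.0, 162.4]
tool_rot: [[-0.21, 0.978, -0.004], [0.978, 0.21, 0.0], [0.001, -0.004, -1.0]]
wrist_force: [0.4, 1.1, -2.3]
opening: 0.276
```

Request:
apply_moves(
  travel=[
    [-31,-2,0],
    [-62,-4,0],
    [-93,-5,0],
    [-124,-7,0],
    [-154,-9,0],
    [-184,-10,0],
    [-212,-12,0],
    [-238,-14,0],
    [-260,-15,0],
    [-276,-16,0],
    [-286,-16.5,0],
    [-289,-16.6,0],
  ],
  delta_rot=[
    [0,0,0],
    [0,0,0],
    [0,0,0],
    [0,0,0.1],
    [0,0,0.2],
    [0,0,0.3],
    [0,0,0.4],
    [0,0,0.5],
    [0,0,0.6],
    [0,0,0.6],
    [0,0,0.6],
    [0,0,0.6],
  ],
  claw=[15,15,15,15,15,15,15,15,15,15,15,15],
)

```text
t: 5.05
eef_pos: [549.7, -289.5, 163.2]
tool_rot: [[-0.199, 0.98, -0.002], [0.98, 0.199, 0.001], [0.001, -0.001, -1.0]]
wrist_force: [0.2, 0.4, -2.1]
opening: 0.275
```

Run:
```python
from h import *
for n in("side","top"):
    im=eyes.capture(n)[:,:,::-1]; cv2.imwrite(f"pics/{n}4.png",im)
    if n=='side': crop(im,320,180,200,150,4,'pics/s4c.png')
    else: crop(im,350,50,170,150,4,'pics/t4c.png')
s=r.get_state(); print(s['t'],s['eef_pos'],s['tool_rot'].round(4),s['wrist_force'],s['opening']*85.4,s['joint_pos'],s['qvel'].round(3))
```

```text
5.15 [ 550.01042632 -287.72846466  163.54654957] [[-0.1997  0.9798 -0.0013]
 [ 0.9798  0.1997  0.0014]
 [ 0.0016 -0.001  -1.    ]] [ 0.63626968  0.34346251 -2.79395223] 23.264529285435128 [-5.95196148e-01  2.87554964e-01  1.68827233e+00  4.66829267e-04
  1.16759413e+00 -2.36727191e+00] [ 0.023 -0.016  0.014  0.008  0.005  0.007]
```

View pics/s4c.png

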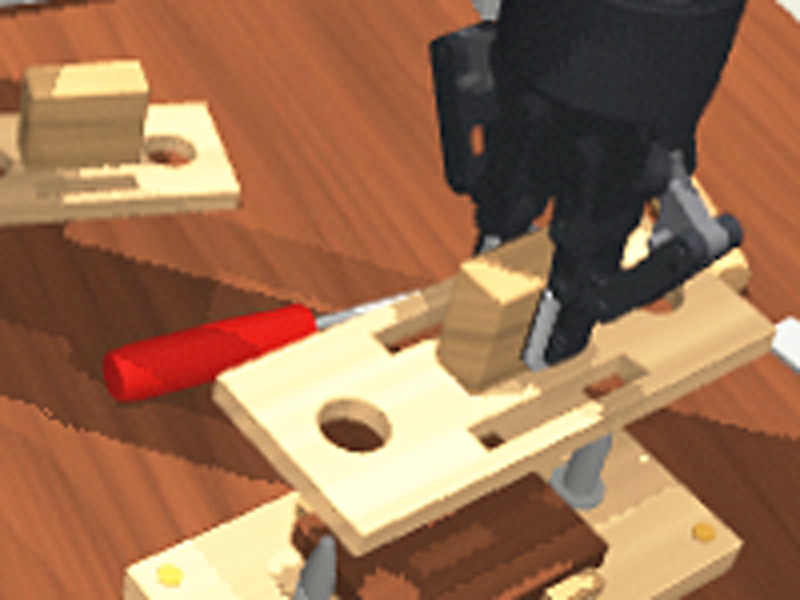

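View pics/t4c.png

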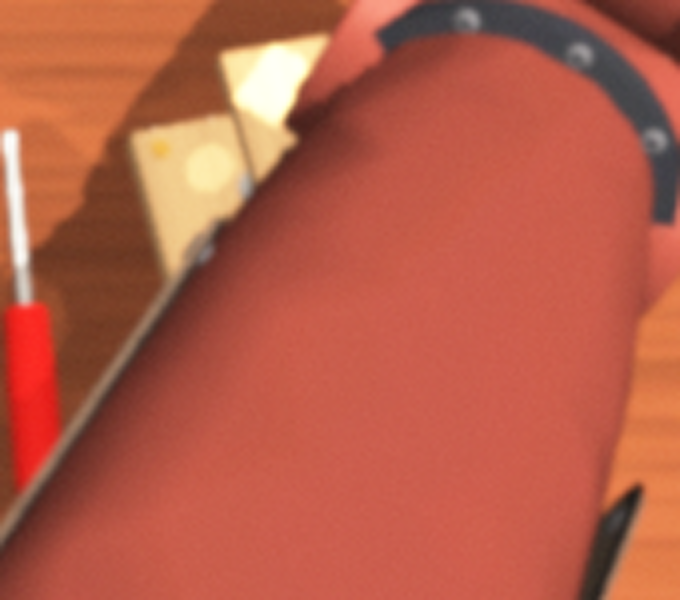

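Run:
```python
from fit import *
T2=[(-105,42,12),(105,-42,12),(-105,-42,12),(-75,0,12),(-30,12,62),(-30,-12,62),(-30,-12,12)]
s=px([(215,383),(775,330),(358,541),(353,424),(462,262),(511,302),(474,390)],320,180,4)
def res(p):
    c,sn=np.cos(p[2]),np.sin(p[2]); M=np.array(T2,float)
    return (proj('side',np.c_[p[0]+c*M[:,0]-sn*M[:,1],p[1]+sn*M[:,0]+c*M[:,1],M[:,2]+p[3]])-s).ravel()
for f in (least_squares(lambda q:res([*q,128.3]),[551,-289,.2],x_scale=[10,10,.1]),least_squares(res,[551,-289,.2,130],x_scale=[10,10,.1,10])):
  print(f.x.round(2),np.degrees(f.x[2]),f.fun.reshape(-1,2).round(1).tolist())
```

```text
[ 5.4741e+02 -2.9234e+02  2.0000e-01] 11.585647169293626 [[0.5, -1.3], [1.2, -0.7], [1.5, -0.7], [0.5, 0.2], [-1.1, -0.5], [-1.9, 0.0], [-0.5, 3.0]]
[ 5.4731e+02 -2.9244e+02  2.0000e-01  1.2844e+02] 11.589786974339972 [[0.5, -1.3], [1.2, -0.7], [1.5, -0.7], [0.5, 0.2], [-1.1, -0.5], [-1.9, 0.0], [-0.5, 3.0]]
```

Request:
apply_moves(
  travel=[
    [0,1,5],
    [0,1.6,15],
    [0,1.6,28],
    [0,1.6,38],
    [0,1.6,44],
    [0,1.6,45],
    [0,1.6,45],
  ],
  delta_rot=[
    [0,0,0],
    [0,0,0],
    [0,0,0],
    [0,0,0],
    [0,0,0],
    [0,0,0],
    [0,0,0],
  ],
  claw=[15,15,15,15,15,15,15],
)

```text
t: 5.73
eef_pos: [551.4, -287.0, 117.9]
tool_rot: [[-0.2, 0.98, -0.002], [0.98, 0.2, 0.001], [0.002, -0.002, -1.0]]
wrist_force: [0.1, -1.1, -3.2]
opening: 0.269
```

Run:
```python
from h import *
im=eyes.capture('side')[:,:,::-1]; cv2.imwrite("pics/side5.png",im)
crop(im,330,205,190,145,4,'pics/s5c.png')
s=r.get_state(); print(s['t'],s['eef_pos'],s['tool_rot'].round(4),s['wrist_force'],s['ft_torque'])
```

```text
5.7833 [ 551.9967973  -287.50729397  118.87703103] [[-2.004e-01  9.797e-01 -5.000e-04]
 [ 9.797e-01  2.004e-01  3.000e-04]
 [ 4.000e-04 -5.000e-04 -1.000e+00]] [ 0.64313747 -0.98766078 -2.37752544] [-0.00263488 -0.02762158  0.01452974]
```

View pics/s5c.png

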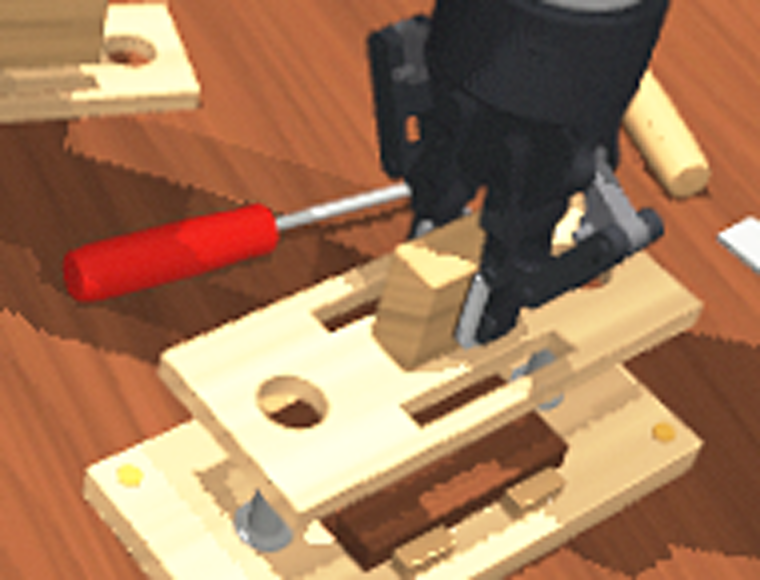

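Run:
```python
from fit import *
T2=[(-105,42,12),(105,-42,12),(-105,-42,12),(-75,0,12)]
s=px([(160,357),(703,308),(302,513),(292,403)],330,205,4)
for z0 in(82.5,83.5):
  def res(p):
    c,sn=np.cos(p[2]),np.sin(p[2]); M=np.array(T2,float)
    return (proj('side',np.c_[p[0]+c*M[:,0]-sn*M[:,1],p[1]+sn*M[:,0]+c*M[:,1],M[:,2]+z0])-s).ravel()
  f=least_squares(res,[551,-289,.2],x_scale=[10,10,.1])
  print(f.x.round(2),np.degrees(f.x[2]),f.fun.reshape(-1,2).round(1).tolist())
print('hole',unproj('side',[s[3]],95),'pintip now',unproj('side',px([(258,490)],330,205,4),72),'pintips0',unproj('side',px([(528,80),(249,217)],340,260,4),72))
a=unproj('side',px([(528,80),(249,217)],340,260,4),72); d=a[0]-a[1]; print(a.mean(0),np.hypot(*d[:2]),np.degrees(np.arctan2(d[1],d[0])))
```

```text
[ 5.4895e+02 -2.9014e+02  2.0000e-01] 11.380274234335582 [[0.3, -0.1], [0.4, -0.7], [-0.8, 0.5], [0.1, 0.1]]
[ 5.4835e+02 -2.9081e+02  2.0000e-01] 11.407421198130521 [[0.2, -0.1], [0.5, -0.8], [-0.8, 0.6], [0.1, 0.1]]
hole [[ 475.00207484 -305.12144392   95.        ]] pintip now [[ 456.64173929 -322.81906231   72.        ]] pintips0 [[ 624.34304454 -273.9594919    72.        ]
 [ 479.1683526  -303.51562511   72.        ]]
[ 551.75569857 -288.7375585    72.        ] 148.15281364444658 11.507582561164421
```

Request:
apply_moves(
  travel=[
    [0,1,0],
    [0.5,2,3],
    [0.5,2,8],
    [0.5,2,14],
    [0.5,2,20],
    [0.5,2,24],
    [0.5,2,25],
    [0.5,2,25],
  ],
  delta_rot=[
    [0,0,0],
    [0,0,0],
    [0,0,0],
    [0,0,0],
    [0,0,0],
    [0,0,0],
    [0,0,0],
    [0,0,0],
  ],
  claw=[15,15,15,15,15,15,15,15],
)

```text
t: 6.45
eef_pos: [553.3, -286.4, 93.3]
tool_rot: [[-0.2, 0.98, -0.002], [0.98, 0.2, 0.001], [0.001, -0.001, -1.0]]
wrist_force: [-0.2, 0.4, -1.3]
opening: 0.272
```

Run:
```python
from h import *
im=eyes.capture('side')[:,:,::-1]; cv2.imwrite("pics/side6.png",im)
crop(im,340,230,180,130,4,'pics/s6c.png')
s=r.get_state(); print(s['t'],s['eef_pos'],s['tool_rot'].round(4),s['wrist_force'],s['ft_torque'])
```

```text
6.5 [ 553.71971317 -286.66075946   93.83906373] [[-2.002e-01  9.798e-01 -7.000e-04]
 [ 9.798e-01  2.002e-01  4.000e-04]
 [ 5.000e-04 -6.000e-04 -1.000e+00]] [-0.15652997 -0.78351269 -2.48116219] [-0.00592056 -0.08802675 -0.02096367]
```

View pics/s6c.png

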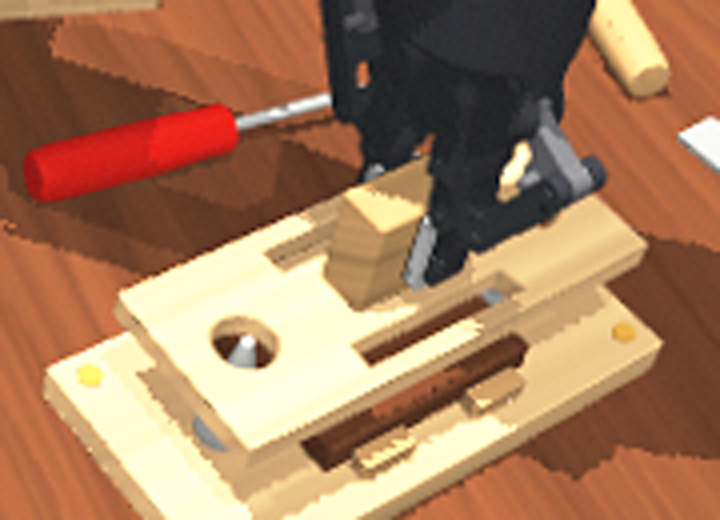

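Request:
apply_moves(
  travel=[
    [0,1,2],
    [0,1,6],
    [0,1,11],
    [0,1,15],
    [0,1,18],
    [0,1,20],
    [0,1,21],
    [0,1,21],
    [0,1,21],
  ],
  delta_rot=[
    [0,0,0],
    [0,0,0],
    [0,0,0],
    [0,0,0],
    [0,0,0],
    [0,0,0],
    [0,0,0],
    [0,0,0],
    [0,0,0],
  ],
  claw=[15,15,15,15,15,15,15,15,15],
)

```text
t: 7.25
eef_pos: [555.0, -286.6, 73.3]
tool_rot: [[-0.2, 0.98, 0.0], [0.98, 0.2, -0.0], [-0.0, 0.0, -1.0]]
wrist_force: [1.2, 0.6, -2.7]
opening: 0.275
```

Run:
```python
from h import *
im=eyes.capture('side')[:,:,::-1]; cv2.imwrite("pics/side7.png",im)
crop(im,340,230,180,130,4,'pics/s7c.png')
s=r.get_state(); print(s['t'],s['eef_pos'],s['tool_rot'].round(4),s['wrist_force'],s['ft_torque'])
```

```text
7.3 [ 555.14402461 -286.73567243   73.54139143] [[-2.002e-01  9.798e-01  4.000e-04]
 [ 9.798e-01  2.002e-01 -3.000e-04]
 [-4.000e-04  4.000e-04 -1.000e+00]] [-0.70393967  0.57818316 -2.47836386] [ 0.00231179  0.0129326  -0.02960964]
```

View pics/s7c.png

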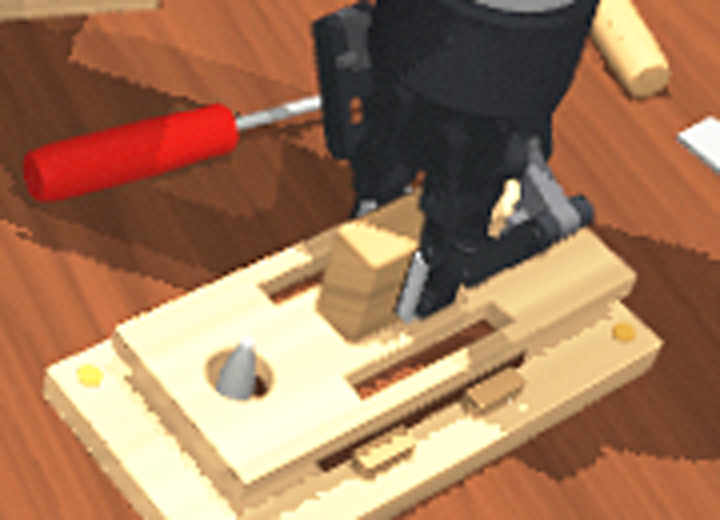

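Request:
apply_moves(
  travel=[
    [-0.5,-0.5,1],
    [-1,-1,2],
    [-1,-1,3],
    [-1,-1,3.5],
    [-1,-1,4],
    [-1,-1,4.5],
    [-1,-1,4.5],
    [-1,-1,4.5],
  ],
  delta_rot=[
    [0,0,0],
    [0,0,0],
    [0,0,0],
    [0,0,0],
    [0,0,0],
    [0,0,0],
    [0,0,0],
    [0,0,0],
  ],
  claw=[15,15,15,15,15,15,15,15],
)

```text
t: 7.97
eef_pos: [554.1, -287.7, 68.8]
tool_rot: [[-0.2, 0.98, -0.0], [0.98, 0.2, 0.0], [0.0, -0.0, -1.0]]
wrist_force: [0.5, -0.3, -2.7]
opening: 0.277
```

Request:
apply_moves(
  travel=[
    [0,0,0.5],
    [0,0,1],
    [0,0,1],
    [0,0,1],
  ],
  delta_rot=[
    [0,0,0],
    [0,0,0],
    [0,0,0],
    [0,0,0],
  ],
  claw=[15,15,15,15],
)

```text
t: 8.3
eef_pos: [554.2, -287.9, 68.4]
tool_rot: [[-0.2, 0.98, 0.0], [0.98, 0.2, -0.0], [-0.0, 0.0, -1.0]]
wrist_force: [-2.0, 1.4, 1.4]
opening: 0.274
```

Request:
apply_moves(
  travel=[
    [0,0,0.4],
    [0,0,0.7],
    [0,0,0.7],
    [0,0,0.7],
  ],
  delta_rot=[
    [0,0,0],
    [0,0,0],
    [0,0,0],
    [0,0,0],
  ],
  claw=[15,15,15,15],
)

```text
t: 8.63
eef_pos: [554.2, -287.9, 68.4]
tool_rot: [[-0.2, 0.98, -0.0], [0.98, 0.2, 0.0], [0.0, -0.0, -1.0]]
wrist_force: [-3.8, 0.2, 6.1]
opening: 0.273
```

Run:
```python
from h import *
im=eyes.capture('side')[:,:,::-1]; cv2.imwrite("pics/side8.png",im)
crop(im,340,230,180,130,4,'pics/s8c.png')
s=r.get_state(); print(s['t'],s['eef_pos'],s['tool_rot'].round(4),s['wrist_force'],s['ft_torque'])
```

```text
8.6833 [ 554.23714718 -287.85225847   68.38463412] [[-2.003e-01  9.797e-01 -2.000e-04]
 [ 9.797e-01  2.003e-01 -0.000e+00]
 [ 0.000e+00 -2.000e-04 -1.000e+00]] [-4.18887721  2.36662543  5.85202714] [0.41364455 0.46672364 0.04356996]
```

View pics/s8c.png

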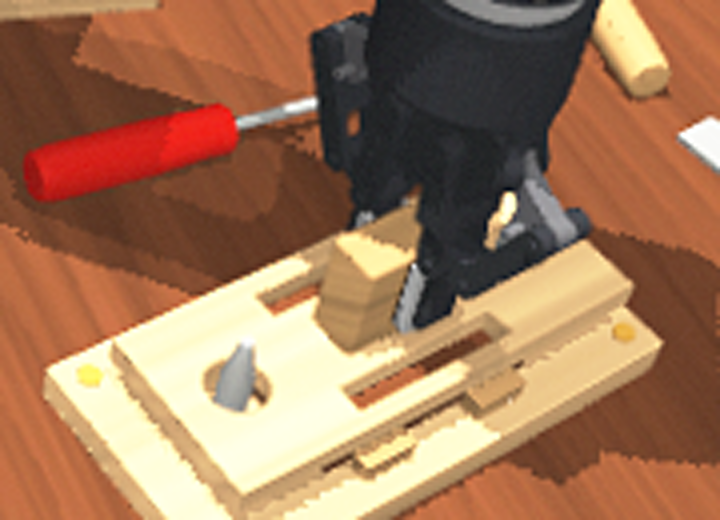

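Request:
apply_moves(
  travel=[
    [0,0,-0.7],
    [0,0,-0.7],
    [0,0,-0.7],
    [0,0,-0.7],
    [0,0,-0.7],
    [0,0,-0.7],
    [0,0,-0.7],
    [0,0,-0.7],
  ],
  delta_rot=[
    [0,0,0],
    [0,0,0],
    [0,0,0],
    [0,0,0],
    [0,0,0],
    [0,0,0],
    [0,0,0],
    [0,0,0],
  ],
  claw=[15,15,40,60,70,70,70,70],
)

```text
t: 9.35
eef_pos: [554.2, -287.8, 67.7]
tool_rot: [[-0.2, 0.98, 0.0], [0.98, 0.2, -0.0], [-0.0, 0.0, -1.0]]
wrist_force: [0.1, -0.0, 0.4]
opening: 0.822
```

Request:
apply_moves(
  travel=[
    [0,0,-4],
    [0,0,-12],
    [0,0,-28],
    [0,0,-50],
    [0,0,-75],
    [0,0,-100],
    [0,0,-125],
    [0,0,-145],
    [0,0,-155],
    [0,0,-160],
    [0,0,-160],
  ],
  delta_rot=[
    [0,0,0],
    [0,0,0],
    [0,0,0],
    [0,0,0],
    [0,0,0],
    [0,0,0],
    [0,0,0],
    [0,0,0],
    [0,0,0],
    [0,0,0],
    [0,0,0],
  ],
  claw=[70,70,70,70,70,70,70,70,70,70,70],
)

```text
t: 10.27
eef_pos: [554.7, -288.2, 229.4]
tool_rot: [[-0.2, 0.98, 0.002], [0.98, 0.2, -0.002], [-0.002, 0.002, -1.0]]
wrist_force: [0.1, 0.1, 0.2]
opening: 0.816
```

Run:
```python
from h import *
im=eyes.capture('side')[:,:,::-1]; cv2.imwrite("pics/side9.png",im)
crop(im,340,220,180,140,4,'pics/s9c.png')
s=r.get_state(); print(s['t'],s['eef_pos'],s['wrist_force'],s['opening'])
```

```text
10.3167 [ 553.98121253 -287.66684362  227.6450621 ] [-0.57728216  0.45524944 -0.4381591 ] 0.8207120388571201
```

View pics/s9c.png

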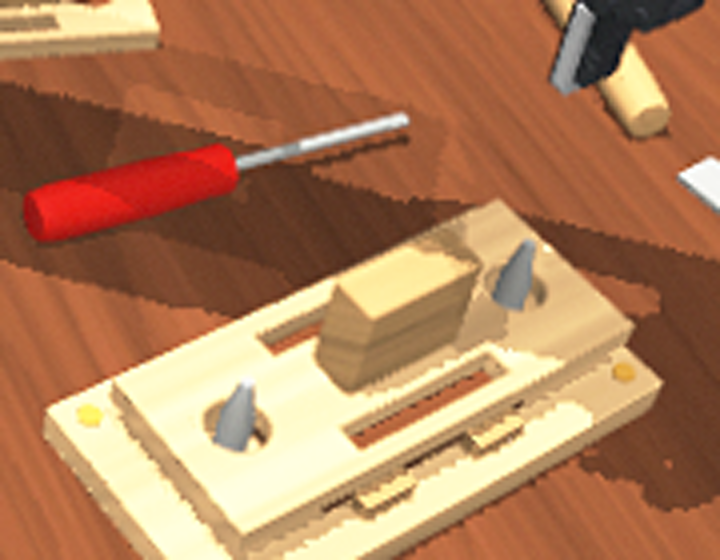

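View pics/side9.png

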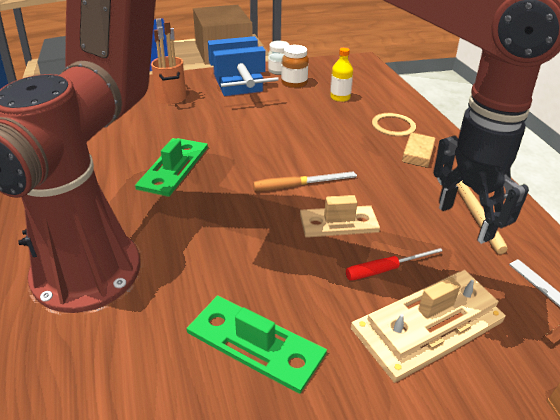

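Both pins stand up through the holes (crop pixels about 240,415 and 517,275). The plate lies level, the gripper is clear of it, and the shorter template has not moved.

```bash
python3 -c "
from plant import job
print(job.finish_job())"
```

```text
the job is handed in; nothing more can be done
None
```

The longer plywood template is on the routing fixture, and I handed the job in at about 10.3 s of the 43 s allowed. I gripped it by its wooden block, carried it level over the fixture, and lowered it onto the pins in steps. I then opened the fingers and raised the arm clear.

**Seating:** the plate met firm contact at TCP z 68.4 mm. That is 33 mm above the 35.4 mm at which I picked it up, which matches the template being fully home on the blank. I pressed with only about 6 N before letting go.

**Final picture:** the side camera shows both pins through the end holes and the plate lying level. The shorter template is where it was, and nothing else looks disturbed.

**What disagreed:** the two cameras differed by 3–6 mm in y, so I corrected using the gripper's own position. I lined up the last part by watching the near pin in its hole. The far hole was hidden by the gripper and the top view by the arm until I let go, so I could only check the far pin by eye afterwards.

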